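# Release the spent filter cartridge from its push-to-release dock

### The job

The filter cartridge with the red cap is spent: push it down into its dock until the latch lets go, let it spring up, then pull it straight up out of the dock and stand it upright on the floor of the white tray, setting it down without dropping it. Leave the blue-capped cartridge latched in its own dock, and do not disturb the bottle, the tape roll or the battery pack.

Things in the scene. Friction and masses are not known exactly. Their poses are not given: they have to be found in the camera images.
- spent_center (a point): square filter cartridge, 40 x 40 x 54 mm tall, about 0.09 kg, white with a red cap (top 14 mm); this point is its centre, 27 mm below its flat top, z up, x and y square to its sides. Starts latched, its top 11 mm above the dock's top; once sprung up its top is 29 mm above it, the lower 25 mm guided loosely in the well (about 1 mm play each side).
- spent_ejector (a joint): height of the spring plate that carries the red-capped cartridge: 0 m latched, 0.018 sprung up. Pushed down 4.5 mm or more (stop at -0.006; about 6 N to start, 8 N at -0.004) the latch gives way for good; let go, a damped spring lifts the cartridge within half a second and it can be pulled out. Until then the latch holds it against any pull.
- spent_dock_mouth (a point): fixed grey filter dock, 80 x 80 x 55 mm high, plus steel foot tabs 13 mm out on its +-y sides and a brass port 16 mm out on -x; this point is the centre of the mouth of its 42 mm square well, level with the dock's top; x, y along its sides, z up. It holds the red-capped cartridge.
- good_center (a point): square filter cartridge, 40 x 40 x 54 mm tall, about 0.09 kg, white with a blue cap (top 14 mm); this point is its centre, 27 mm below its flat top, z up, x and y square to its sides. It is latched in the other dock, its top 11 mm above that dock's top, and must stay latched.
- good_ejector (a joint): the same plate under the blue-capped cartridge: 0 m latched, 0.018 if it were released.
- good_dock_mouth (a point): fixed grey filter dock, 80 x 80 x 55 mm high, plus steel foot tabs 13 mm out on its +-y sides and a brass port 16 mm out on -x; this point is the centre of the mouth of its 42 mm square well, level with the dock's top; x, y along its sides, z up. It holds the blue-capped cartridge. The two docks and the tray may each stand in any of three places.
- tray_in (a point): fixed open white tray, 120 x 120 mm outside, 26 mm high, walls and floor 4 mm thick; this point is the centre of its inner floor, 4 mm above the worktop; x and y run along its sides, z up.
- leak_fluid_bottle_mid (a point): bystander: small brown dropper bottle, 33 mm across and 100 mm tall, standing; this point is its middle, 50 mm up.
- tape_roll_mid (a point): bystander: roll of black tape, 63 mm across, 19 mm high, lying flat; this point is its middle.
- battery_pack_mid (a point): bystander: dark grey battery pack, 46 x 89 x 21 mm, lying flat; this point is its middle.
- spent_cartridge: the red-capped cartridge as a body; its origin is the centre of its underside, axes as its centre point.

How it is judged:
On the way, in this order (a step that is already met when the one before it is completed fails the run):
1. the red-capped cartridge is pushed in by at least 2.5 mm (value of joint spent_ejector below -0.0025 m).
2. its latch has let go and it has sprung up by more than 13 mm while still in its dock (value of joint spent_ejector above 0.013 m and z of spent_center in the frame of spent_dock_mouth below 0.01 m and horizontal distance between spent_center and spent_dock_mouth below 0.01 m), for 0.1 s.
3. it is pulled clear of the dock (z of spent_center in the frame of spent_dock_mouth above 0.03 m).
At the end, for the whole second after the job is handed in: The red-capped cartridge stands upright (within 0.1 rad) and at rest on the tray's inner floor (its centre 22 to 32 mm above the floor and within 42 mm of the tray's centre along each side), released; the blue-capped cartridge is still latched in its dock (risen under 4 mm, moved under 10 mm) (x of spent_center in the frame of tray_in between -0.042 and 0.042 m and y of spent_center in the frame of tray_in between -0.042 and 0.042 m and z of spent_center in the frame of tray_in between 0.022 and 0.032 m and angle between spent_center's own z axis and vertical below 0.1 rad and linear speed of spent_cartridge below 0.02 m/s and contact force between the fingers and spent_cartridge below 0.01 N and value of joint good_ejector below 0.004 m and distance of good_center from where it was at the start of the episode below 0.01 m); the robot touches nothing.
It fails at once if the blue-capped cartridge is released or moved by more than 10 mm (value of joint good_ejector above 0.006 m or distance of good_center from where it was at the start of the episode above 0.01 m).
It fails at once if the red-capped cartridge is dropped (moves faster than 0.7 m/s with no finger touching it) (linear speed of spent_cartridge above 0.7 m/s and contact force between the fingers and spent_cartridge below 0.01 N).
It fails at once if the bottle, tape roll or battery pack is moved by more than 30 mm (distance of any of leak_fluid_bottle_mid, tape_roll_mid, battery_pack_mid from where it was at the start of the episode above 0.03 m).
It also fails if it takes over 48 s, if anything falls off the work surface, if the arm or the gripper's body presses on something with over 40 N, if the wrist force passes 120 N, or if a joint passes its speed limit or range.

### The arm

A 7-joint arm with a two-finger parallel gripper is mounted at the origin on a cart in front of the work surface, level with it; the furniture and walls round the work are solid. World frame = base frame: x ahead of the robot, y to its left, z up, the work surface at z = 0. Lengths are in m, angles in rad, forces in N, time in s.
With the tool pointing down it reaches from about 0.425 to 0.925 m from the base axis. Payload 6.8 kg.
Tool frame: the origin (TCP) lies on the centre line of the jaws, within the pads' length; the fingertips stand 19 mm ahead of it and the grasp point (between the pads) is the TCP; z points along the fingers, y is the line along which they close (so a half turn about z gives the same grasp; the last joint's range is limited). The gripper opens to 85 mm and grips with 20 to 120 N. Pads are 22 mm wide; open, the fingers measure 114 mm over their backs; the gripper's body (76 mm by 85 mm) begins 54 mm behind the grasp point. The pads swing forward as they close: fully open they stand 13 mm farther back than shut.
Start: joints at [1.017, 0.477, 0.022, 1.555, -0.011, 1.109, -0.083], TCP at [0.291, -0.609, 0.25] pointing down, gripper open.
Joint ranges: [-2.96, 2.96], [-0.34, 2.1], [-1.41, 1.46], [0.24, 2.44], [-1.37, 4.51], [0.17, 1.92], [-2.96, 2.96]. Speed limits (rad/s): [2.39, 2.39, 3.14, 3.14, 3.14, 3.14, 3.14].

### API

Orientations are given as a rotation vector (axis times angle).
In Python, from bench import r gives the robot as it stands. The module is installed in compiled form; this text tells all that it offers.
- The arm moves only by the tool arm_command, never from a script. Its argument "rows" is a list of rows, each an object of numbers: "fingers": the opening, from -1 (shut) to 1 (fully open); "x", "y", "z": the shift along the tool's x, y, z in m; "ax", "ay", "az": the turn, a rotation vector about the tool's x, y, z in degrees. In form: [{"fingers": .., "x": .., "y": .., "z": .., "ax": .., "ay": .., "az": ..}, ...]. A call has 1 to 10 rows; each row shifts and turns the commanded pose from where the row before left it, along the tool's axes as they then stand; what a row does not reach is not made up. A row lasts 1/12 s, in which the tool goes at most 41.7 mm and 7.16 degrees, less where a joint would pass 70% of its speed; a pose out of reach is approached as far as the arm can. A call is refused whole if a number of a shift passes 0.0417 or a number of a turn 7.16, either way. A call with a gripper value outside its range is refused whole. The fingers move at their own pace and stop on an object; "grip_force" is the grip in N (left out, the last holds). Time passes only in rows, so rows that do not move let the fingers close. It gives the time, the measured TCP pose, the force, the opening and the grip force at its end, in the units of the state.
- r.get_obs(): the state, without advancing time (a new reading comes with each control period).
- r.grab_frame(name): name is "scene" or "top" or "wrist"; returns a dict with "frame" (384x512x3 uint8, red, green, blue), "depth" (384x512 float32, m along the optical axis (not along the pixel's ray), 0 where there is no reading), "K" (3x3 intrinsics, pixels), "world_from_camera" (4x4, takes a point from camera to world coordinates). Camera axes: x right, y down, z forward; pixel columns grow to the right and rows downward; lengths in m; the calibration is good to about 2 mm. A picture is of the moment at which its call begins.
- r.hand_in(): hands the job in; it is judged then, once.
The state is a dict: "clock": time; "joints": joint angles; "qvel": joint speeds; "tau": joint torques, N m; "tcp_pos": TCP position; "orientation": TCP orientation; "contact_force": force on the tool from outside, world axes, zero at the start; "moment": the same for the moment, N m; "grip_width": finger opening in m; "gripper_force": force on a finger pad.
Only numpy, scipy, OpenCV 4.12 (cv2) and the standard library are available. Lean on these libraries where they do the work, as an engineer would, in place of code of your own. Each camera call takes 0.05 s, during which the arm holds its last target. There are 200 camera calls.

## Working session

There is one attempt and no reset: what is moved stays moved. The work goes in short steps, Python scripts to look and compute and a tool call to move; the robot and the scene stay as the last step left them, time stands still between calls to the robot, and variables do not carry over. Pictures are saved under pics/ and viewed, at most 10 in all, crops included, and the job is handed in when it is done.

Besides the shell and the picture viewer there is one more tool, called after "Request:" as name(argument=value, ...) on one line, values as JSON. arm_command: Moves the arm, as the interface text tells. Its arguments: {"type":"object","properties":{"rows":{"type":"array"},"grip_force":{"type":"number"}},"required":["rows"]}

```bash
mkdir -p pics; cat > h.py <<'E'
import numpy as np, cv2
from bench import r
def grab(n):
    f=r.grab_frame(n); return f
def pts(f):
    d=f["depth"];K=f["K"];T=f["world_from_camera"]
    v,u=np.mgrid[:d.shape[0],:d.shape[1]]
    P=np.stack([(u-K[0,2])/K[0,0]*d,(v-K[1,2])/K[1,1]*d,d,np.ones_like(d)],-1)@T.T
    return P[...,:3]
E
python3 - <<'E'
from h import *
o=r.get_obs(); print({k:np.round(v,3) for k,v in o.items()})
f=grab("top"); g=grab("scene")
np.savez("a.npz",**{"t"+k:v for k,v in f.items()},**{"s"+k:v for k,v in g.items()})
cv2.imwrite("pics/t.png",f["frame"][...,::-1]);cv2.imwrite("pics/s.png",g["frame"][...,::-1])
P=pts(f);h=cv2.cvtColor(f["frame"],cv2.COLOR_RGB2HSV)
H,S,V=[h[...,i].astype(int) for i in range(3)]
for n,m in [("red",((H<8)|(H>172))&(S>130)&(V>60)),("blue",(H>100)&(H<130)&(S>130)&(V>60))]:
    c,l,st,ce=cv2.connectedComponentsWithStats(m.astype(np.uint8))
    for i in range(1,c):
        if st[i,4]>60:
            q=P[l==i];q=q[q[:,2]>np.median(q[:,2])-.01]; print(n,st[i],ce[i],np.median(q,0), cv2.minAreaRect(q[:,:2].astype(np.float32)))
E
```

```text
{'clock': np.float64(0.0), 'joints': array([ 1.017,  0.478,  0.022,  1.556, -0.012,  1.109, -0.083]), 'qvel': array([-0.   ,  0.   , -0.001, -0.002,  0.   ,  0.002,  0.001]), 'tau': array([-1.0000e-03, -5.9646e+01,  1.6080e+00, -2.8119e+01,  1.2000e-02,
        9.0000e-03, -0.0000e+00]), 'tcp_pos': array([ 0.291, -0.609,  0.249]), 'orientation': array([-3.062e+00, -6.940e-01,  1.000e-03]), 'contact_force': array([-0.048, -0.06 ,  0.309]), 'moment': array([-0.008, -0.025,  0.03 ]), 'gripper_force': np.float64(0.0), 'grip_width': np.float64(0.085)}
red [329  88  11  11  84] [334.32142857  92.79761905] [ 0.84495198 -0.25677008  0.29641926] ((0.6017440557479858, -0.13358955085277557), (0.029492175206542015, 0.5800840258598328), 63.00413131713867)
red [298 195  15  14 137] [305.00729927 201.74452555] [ 0.53197911 -0.18823437  0.064691  ] ((0.5329784750938416, -0.18888360261917114), (0.04147659242153168, 0.043267399072647095), 68.17021179199219)
blue [264   7  23   5  84] [276.10714286   9.16666667] [ 0.93947375 -0.06339848  0.56429223] ((0.9389734268188477, -0.05830312520265579), (0.05497
[... 358 characters left out ...]
852157593, 0.14106875658035278), (0.6050259470939636, 0.10571432113647461), 20.131093978881836)
blue [ 121  165   45   32 1000] [141.641 181.461] [0.61764626 0.42649522 0.00277103] ((0.5366513133049011, 0.2321624755859375), (0.6081259250640869, 0.16757073998451233), 66.32755279541016)
blue [248 198  15  15 134] [254.98507463 205.08955224] [ 0.52050986 -0.00773454  0.06563738] ((0.5214759707450867, -0.007873443886637688), (0.04106894135475159, 0.043550699949264526), 67.92684936523438)
blue [458 204  16   8  73] [465.42465753 207.42465753] [ 5.22955745e-01 -8.04855808e-01 -1.19096034e-04] ((0.5212104320526123, -0.8049502968788147), (0.02356235682964325, 0.05886062979698181), 9.581328392028809)
```

View pics/t.png

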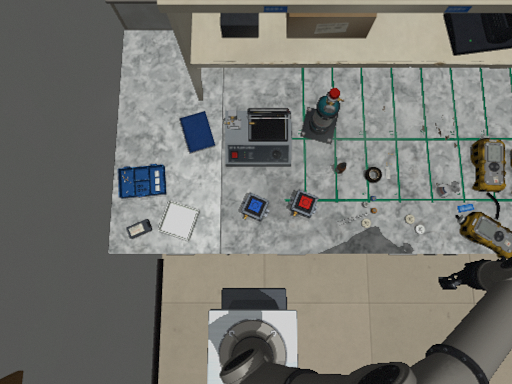

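View pics/s.png

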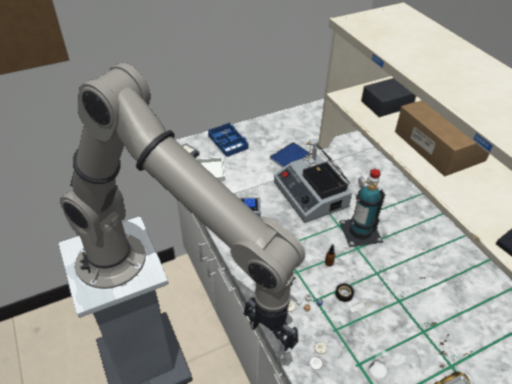

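The top view shows the red cartridge at pixel (305,202), the blue one at (255,206), the tray at (180,221), the battery beside it at (139,229), the bottle at (341,168) and the tape at (374,174). The scene view agrees, and the arm's way to the red cartridge is clear.

```bash
python3 - <<'E'
from h import *
a=np.load("a.npz");f={k[1:]:a[k] for k in a.files if k[0]=="t"}
P=pts(f)
def rep(n,box,z0,z1):
    u0,v0,u1,v1=box;q=P[v0:v1,u0:u1].reshape(-1,3);q=q[(q[:,2]>z0)&(q[:,2]<z1)]
    print(n,len(q),q.mean(0).round(4),cv2.minAreaRect(q[:,:2].astype(np.float32)))
rep("tray",(155,197,203,245),.012,.035)
rep("dockR",(285,185,325,222),.048,.08)
rep("dockB",(235,185,275,225),.048,.08)
rep("batt",(122,215,155,240),.012,.03)
rep("bottle",(330,155,350,180),.03,.12)
E
```

```text
tray 184 [0.4717 0.2777 0.0232] ((0.47087424993515015, 0.27728471159935), (0.12084994465112686, 0.11849638819694519), 71.96300506591797)
dockR 426 [ 0.5298 -0.1864  0.0563] ((0.5310342311859131, -0.18671169877052307), (0.07974296808242798, 0.08012139797210693), 68.43706512451172)
dockB 420 [ 0.5179 -0.0062  0.0566] ((0.5188344120979309, -0.005941115319728851), (0.07937050610780716, 0.07933323085308075), 66.40292358398438)
batt 297 [0.439  0.4235 0.0197] ((0.4395653307437897, 0.42417654395103455), (0.04628390073776245, 0.08849221467971802), 24.016977310180664)
bottle 72 [ 0.6643 -0.3243  0.0612] ((0.665717363357544, -0.3246757984161377), (0.029814857989549637, 0.022799229249358177), 41.578895568847656)
```

Request:
arm_command(rows=[{"fingers": 1, "x": 0.0285, "y": -0.0198}, {"fingers": 1, "x": 0.0285, "y": -0.0198}, {"fingers": 1, "x": 0.0285, "y": -0.0198}, {"fingers": 1, "x": 0.0285, "y": -0.0198}, {"fingers": 1, "x": 0.0285, "y": -0.0198}, {"fingers": 1, "x": 0.0285, "y": -0.0198}, {"fingers": 1, "x": 0.0285, "y": -0.0198}, {"fingers": 1, "x": 0.0285, "y": -0.0198}, {"fingers": 1, "x": 0.0285, "y": -0.0198}, {"fingers": 1, "x": 0.0285, "y": -0.0198}])

```text
validation failed for argument at $.ro...
```

Request:
arm_command(rows=[{"fingers": -1, "x": 0.0285, "y": -0.0198}, {"fingers": -1, "x": 0.0285, "y": -0.0198}, {"fingers": -1, "x": 0.0285, "y": -0.0198}, {"fingers": -1, "az": -7.1}, {"fingers": -1, "az": -7.1}, {"fingers": -1, "az": -7.1}, {"fingers": -1, "az": -7.1}, {"fingers": -1, "az": -7.1}, {"fingers": -1, "az": -7.1}, {"fingers": -1}])

```text
validation failed for argument at $.ro...
```

```bash
cat >> h.py <<'E'
from scipy.spatial.transform import Rotation as Ro
def cap(f,red=True):
    """top-face centre and side angle of a cap, from its colour mask and depth"""
    P=pts(f);h=cv2.cvtColor(f["frame"],cv2.COLOR_RGB2HSV);H,S,V=[h[...,i].astype(int) for i in range(3)]
    m=((H<8)|(H>172))&(S>130)&(V>50)
    c,l,st,_=cv2.connectedComponentsWithStats(m.astype(np.uint8));i=1+st[1:,4].argmax()
    q=P[l==i];z=np.percentile(q[q[:,2]<.3][:,2],80);q=q[abs(q[:,2]-z)<.005]
    return st[i],z,cv2.minAreaRect(q[:,:2].astype(np.float32))
def totool(d):
    R=Ro.from_rotvec(r.get_obs()["orientation"]).as_matrix();return R,(R.T@d)
E
python3 - <<'E'
from h import *
f=grab("wrist");cv2.imwrite("pics/w1.png",f["frame"][...,::-1])
print(cap(f));o=r.get_obs()
print(o["tcp_pos"],o["joints"],o["grip_width"],o["clock"],totool(np.zeros(3))[0].round(3))
E
```

```text
Traceback (most recent call last):
  File "h.py", line 15, in cap
    c,l,st,_=cv2.connectedComponentsWithStats(m.astype(np.uint8));i=1+st[1:,4].argmax()
                                                                      ~~~~~~~~~~~~~~~^^
ValueError: attempt to get argmax of an empty sequence
```

View pics/w1.png

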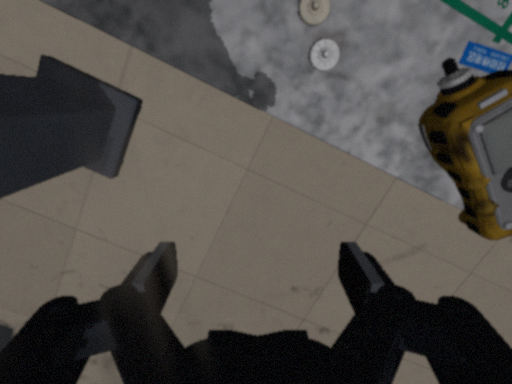

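The move was refused, so the wrist view shows only the start pose: open fingers over the floor, with no cartridge in sight. I'll write the rows out in full.

Request:
arm_command(rows=[{"fingers": 1, "x": 0.0285, "y": -0.0198, "z": 0, "ax": 0, "ay": 0, "az": 0}, {"fingers": 1, "x": 0.0285, "y": -0.0198, "z": 0, "ax": 0, "ay": 0, "az": 0}, {"fingers": 1, "x": 0.0285, "y": -0.0198, "z": 0, "ax": 0, "ay": 0, "az": 0}, {"fingers": 1, "x": 0.0285, "y": -0.0198, "z": 0, "ax": 0, "ay": 0, "az": 0}, {"fingers": 1, "x": 0.0285, "y": -0.0198, "z": 0, "ax": 0, "ay": 0, "az": 0}, {"fingers": 1, "x": 0.0285, "y": -0.0198, "z": 0, "ax": 0, "ay": 0, "az": 0}, {"fingers": 1, "x": 0.0285, "y": -0.0198, "z": 0, "ax": 0, "ay": 0, "az": 0}, {"fingers": 1, "x": 0.0285, "y": -0.0198, "z": 0, "ax": 0, "ay": 0, "az": 0}, {"fingers": 1, "x": 0.0285, "y": -0.0198, "z": 0, "ax": 0, "ay": 0, "az": 0}, {"fingers": 1, "x": 0.0285, "y": -0.0198, "z": 0, "ax": 0, "ay": 0, "az": 0}])

```text
clock: 0.98
tcp_pos: [0.4632, -0.3059, 0.2502]
orientation: [-3.064, -0.694, 0.0]
contact_force: [0.7, -0.1, 0.8]
grip_width: 0.0854
gripper_force: 0.0
```

Request:
arm_command(rows=[{"fingers": 1, "x": 0.028, "y": -0.0195, "z": 0, "ax": 0, "ay": 0, "az": -5}, {"fingers": 1, "x": 0.028, "y": -0.0195, "z": 0, "ax": 0, "ay": 0, "az": 0}, {"fingers": 1, "x": 0.028, "y": -0.0195, "z": 0, "ax": 0, "ay": 0, "az": 0}, {"fingers": 1, "x": 0.028, "y": -0.0195, "z": 0, "ax": 0, "ay": 0, "az": -3}, {"fingers": -1, "x": 0, "y": 0, "z": 0, "ax": 0, "ay": 0, "az": -7}, {"fingers": -1, "x": 0, "y": 0, "z": 0, "ax": 0, "ay": 0, "az": -7}, {"fingers": -1, "x": 0, "y": 0, "z": 0, "ax": 0, "ay": 0, "az": -7}, {"fingers": -1, "x": 0, "y": 0, "z": 0, "ax": 0, "ay": 0, "az": -7}, {"fingers": -1, "x": 0, "y": 0, "z": 0, "ax": 0, "ay": 0, "az": -7}, {"fingers": -1, "x": 0, "y": 0, "z": 0, "ax": 0, "ay": 0, "az": 0}])

```text
clock: 1.82
tcp_pos: [0.5221, -0.1848, 0.25]
orientation: [-2.592, -1.774, 0.0]
contact_force: [-0.1, -0.1, -0.5]
grip_width: 0.0122
gripper_force: 0.0
```

```bash
python3 - <<'E'
from h import *
f=grab("wrist");cv2.imwrite("pics/w2.png",f["frame"][...,::-1])
o=r.get_obs()
print(o["tcp_pos"],o["joints"],o["grip_width"],o["clock"],totool(np.zeros(3))[0].round(3))
st,z,b=cap(f);print(st,z,b);c=np.array([*b[0],z]);print(totool(c-o["tcp_pos"])[1])
E
```

```text
[ 0.52208604 -0.18484547  0.2500619 ] [ 0.47861453  0.2978177  -0.30503502  1.83139588  0.10281624  1.02819035
 -0.24407812] 0.0047092732500490534 1.8667 [[ 0.368  0.93  -0.   ]
 [ 0.93  -0.368  0.   ]
 [ 0.    -0.001 -1.   ]]
[ 251  154   38   37 1312] 0.06721208298229382 ((0.535479724407196, -0.19058378040790558), (0.04052760452032089, 0.03975838050246239), 68.36783599853516)
[-0.00042985  0.01465707  0.18284244]
```

View pics/w2.png

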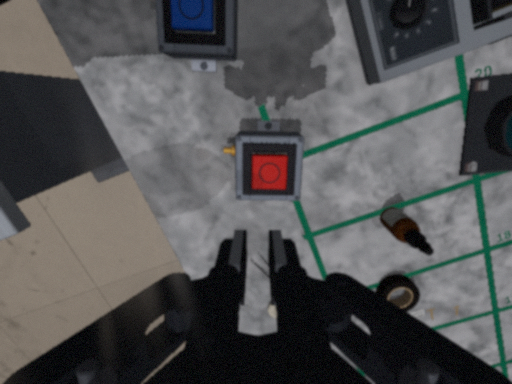

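The wrist view shows the red cap at (269,172), square to the jaws. The offset is about 14 mm along tool y.

Request:
arm_command(rows=[{"fingers": -1, "x": 0, "y": 0.0138, "z": 0.03, "ax": 0, "ay": 0, "az": 0}, {"fingers": -1, "x": 0, "y": 0, "z": 0.035, "ax": 0, "ay": 0, "az": 0}, {"fingers": -1, "x": 0, "y": 0, "z": 0.035, "ax": 0, "ay": 0, "az": 0}, {"fingers": -1, "x": 0, "y": 0, "z": 0.03, "ax": 0, "ay": 0, "az": 0}, {"fingers": -1, "x": 0, "y": 0, "z": 0.02, "ax": 0, "ay": 0, "az": 0}, {"fingers": -1, "x": 0, "y": 0, "z": 0.008, "ax": 0, "ay": 0, "az": 0}, {"fingers": -1, "x": 0, "y": 0, "z": 0, "ax": 0, "ay": 0, "az": 0}])

```text
clock: 2.45
tcp_pos: [0.5339, -0.1895, 0.0904]
orientation: [-2.596, -1.764, 0.004]
contact_force: [-0.9, -0.2, 0.2]
grip_width: 0.0001
gripper_force: 0.0
```

Request:
arm_command(rows=[{"fingers": -1, "x": 0, "y": 0, "z": 0.003, "ax": 0, "ay": 0, "az": 0}, {"fingers": -1, "x": 0, "y": 0, "z": 0.003, "ax": 0, "ay": 0, "az": 0}, {"fingers": -1, "x": 0, "y": 0, "z": 0, "ax": 0, "ay": 0, "az": 0}])

```text
clock: 2.7
tcp_pos: [0.5359, -0.1901, 0.0873]
orientation: [2.596, 1.767, 0.002]
contact_force: [0.2, -0.2, -0.0]
grip_width: 0.0002
gripper_force: 0.0
```

Request:
arm_command(rows=[{"fingers": -1, "x": 0, "y": 0, "z": 0.002, "ax": 0, "ay": 0, "az": 0}, {"fingers": -1, "x": 0, "y": 0, "z": 0.002, "ax": 0, "ay": 0, "az": 0}, {"fingers": -1, "x": 0, "y": 0, "z": 0, "ax": 0, "ay": 0, "az": 0}, {"fingers": -1, "x": 0, "y": 0, "z": 0, "ax": 0, "ay": 0, "az": 0}])

```text
clock: 3.03
tcp_pos: [0.5359, -0.19, 0.0834]
orientation: [2.595, 1.768, 0.002]
contact_force: [-1.0, -0.5, 4.9]
grip_width: -0.0003
gripper_force: 2.7
```

Contact is made; I'll push on in small steps.

Request:
arm_command(rows=[{"fingers": -1, "x": 0, "y": 0, "z": 0.0015, "ax": 0, "ay": 0, "az": 0}, {"fingers": -1, "x": 0, "y": 0, "z": 0.0015, "ax": 0, "ay": 0, "az": 0}, {"fingers": -1, "x": 0, "y": 0, "z": 0, "ax": 0, "ay": 0, "az": 0}, {"fingers": -1, "x": 0, "y": 0, "z": 0, "ax": 0, "ay": 0, "az": 0}])

```text
clock: 3.37
tcp_pos: [0.5359, -0.19, 0.0805]
orientation: [2.595, 1.768, 0.002]
contact_force: [-1.0, 0.4, 5.6]
grip_width: -0.0001
gripper_force: 2.7
```

Request:
arm_command(rows=[{"fingers": -1, "x": 0, "y": 0, "z": 0.0015, "ax": 0, "ay": 0, "az": 0}, {"fingers": -1, "x": 0, "y": 0, "z": 0.001, "ax": 0, "ay": 0, "az": 0}, {"fingers": -1, "x": 0, "y": 0, "z": 0, "ax": 0, "ay": 0, "az": 0}, {"fingers": -1, "x": 0, "y": 0, "z": 0, "ax": 0, "ay": 0, "az": 0}])

```text
clock: 3.7
tcp_pos: [0.5363, -0.1901, 0.079]
orientation: [2.595, 1.767, 0.002]
contact_force: [-3.3, 1.3, 13.7]
grip_width: 0.0001
gripper_force: 7.3
```

The force jump shows the stop has been reached. Next I'll lift and look.

Request:
arm_command(rows=[{"fingers": -1, "x": 0, "y": 0, "z": -0.01, "ax": 0, "ay": 0, "az": 0}, {"fingers": -1, "x": 0, "y": 0, "z": -0.015, "ax": 0, "ay": 0, "az": 0}, {"fingers": -1, "x": 0, "y": 0, "z": -0.02, "ax": 0, "ay": 0, "az": 0}, {"fingers": 1, "x": 0, "y": 0, "z": -0.02, "ax": 0, "ay": 0, "az": 0}, {"fingers": 1, "x": 0, "y": 0, "z": -0.02, "ax": 0, "ay": 0, "az": 0}, {"fingers": 1, "x": 0, "y": 0, "z": -0.01, "ax": 0, "ay": 0, "az": 0}, {"fingers": 1, "x": 0, "y": 0, "z": 0, "ax": 0, "ay": 0, "az": 0}, {"fingers": 1, "x": 0, "y": 0, "z": 0, "ax": 0, "ay": 0, "az": 0}])

```text
clock: 4.37
tcp_pos: [0.5352, -0.1899, 0.172]
orientation: [2.596, 1.768, 0.001]
contact_force: [-0.2, 0.5, -0.3]
grip_width: 0.0606
gripper_force: 0.0
```

```bash
python3 - <<'E'
from h import *
f=grab("wrist");cv2.imwrite("pics/w3.png",f["frame"][...,::-1])
o=r.get_obs()
print(o["tcp_pos"],o["joints"],o["grip_width"],o["clock"],totool(np.zeros(3))[0].round(3))
st,z,b=cap(f);print(st,z,b);c=np.array([*b[0],z]);print(totool(c-o["tcp_pos"])[1])
E
```

```text
[ 0.53461724 -0.18979979  0.1710932 ] [ 0.46220994  0.40831858 -0.29142885  1.87577979  0.14871628  0.87929017
 -0.27649125] 0.06791443606513306 4.4167 [[ 0.366  0.931 -0.001]
 [ 0.931 -0.366  0.   ]
 [-0.    -0.001 -1.   ]]
[ 231  176   52   48 2360] 0.08509226202407753 ((0.5353620052337646, -0.18975839018821716), (0.039363712072372437, 0.040160536766052246), 68.45893859863281)
[0.00032848 0.00075037 0.08600027]
```

View pics/w3.png

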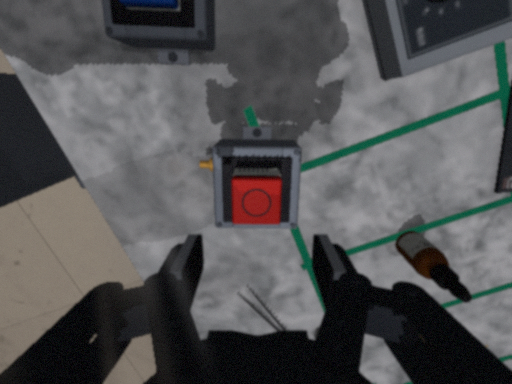

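The cartridge has sprung up (top at 0.085, cap at (257,200)), and the jaws straddle it. Now down to grip it.

Request:
arm_command(rows=[{"fingers": 1, "x": 0, "y": 0, "z": 0.02, "ax": 0, "ay": 0, "az": 0}, {"fingers": 1, "x": 0, "y": 0, "z": 0.025, "ax": 0, "ay": 0, "az": 0}, {"fingers": 1, "x": 0, "y": 0, "z": 0.025, "ax": 0, "ay": 0, "az": 0}, {"fingers": 1, "x": 0, "y": 0, "z": 0.015, "ax": 0, "ay": 0, "az": 0}, {"fingers": 1, "x": 0, "y": 0, "z": 0.009, "ax": 0, "ay": 0, "az": 0}, {"fingers": 1, "x": 0, "y": 0, "z": 0, "ax": 0, "ay": 0, "az": 0}, {"fingers": 1, "x": 0, "y": 0, "z": 0, "ax": 0, "ay": 0, "az": 0}])

```text
clock: 5.0
tcp_pos: [0.5348, -0.1896, 0.0772]
orientation: [-2.595, -1.768, 0.001]
contact_force: [-0.3, -0.2, 0.8]
grip_width: 0.0853
gripper_force: 0.0
```

Request:
arm_command(rows=[{"fingers": -1, "x": 0, "y": 0, "z": 0, "ax": 0, "ay": 0, "az": 0}, {"fingers": -1, "x": 0, "y": 0, "z": 0, "ax": 0, "ay": 0, "az": 0}, {"fingers": -1, "x": 0, "y": 0, "z": 0, "ax": 0, "ay": 0, "az": 0}, {"fingers": -1, "x": 0, "y": 0, "z": 0, "ax": 0, "ay": 0, "az": 0}, {"fingers": -1, "x": 0, "y": 0, "z": 0, "ax": 0, "ay": 0, "az": 0}, {"fingers": -1, "x": 0, "y": 0, "z": 0, "ax": 0, "ay": 0, "az": 0}, {"fingers": -1, "x": 0, "y": 0, "z": 0, "ax": 0, "ay": 0, "az": 0}, {"fingers": -1, "x": 0, "y": 0, "z": 0, "ax": 0, "ay": 0, "az": 0}], grip_force=30)

```text
clock: 5.67
tcp_pos: [0.5356, -0.19, 0.0781]
orientation: [2.596, 1.768, 0.001]
contact_force: [0.3, 0.0, 2.2]
grip_width: 0.0397
gripper_force: 37.0
```

Gripped at 40 mm. Lifting straight up by 0.13.

Request:
arm_command(rows=[{"fingers": -1, "x": 0, "y": 0, "z": -0.005, "ax": 0, "ay": 0, "az": 0}, {"fingers": -1, "x": 0, "y": 0, "z": -0.01, "ax": 0, "ay": 0, "az": 0}, {"fingers": -1, "x": 0, "y": 0, "z": -0.015, "ax": 0, "ay": 0, "az": 0}, {"fingers": -1, "x": 0, "y": 0, "z": -0.015, "ax": 0, "ay": 0, "az": 0}, {"fingers": -1, "x": 0, "y": 0, "z": -0.02, "ax": 0, "ay": 0, "az": 0}, {"fingers": -1, "x": 0, "y": 0, "z": -0.02, "ax": 0, "ay": 0, "az": 0}, {"fingers": -1, "x": 0, "y": 0, "z": -0.02, "ax": 0, "ay": 0, "az": 0}, {"fingers": -1, "x": 0, "y": 0, "z": -0.015, "ax": 0, "ay": 0, "az": 0}, {"fingers": -1, "x": 0, "y": 0, "z": -0.01, "ax": 0, "ay": 0, "az": 0}, {"fingers": -1, "x": 0, "y": 0, "z": 0, "ax": 0, "ay": 0, "az": 0}])

```text
clock: 6.5
tcp_pos: [0.5362, -0.19, 0.2104]
orientation: [2.594, 1.767, 0.004]
contact_force: [0.1, -0.1, -1.9]
grip_width: 0.0393
gripper_force: 36.7
```

```bash
python3 - <<'E'
from h import *
f=grab("wrist");cv2.imwrite("pics/w4.png",f["frame"][...,::-1])
o=r.get_obs();print(o["tcp_pos"],o["grip_width"],o["contact_force"]);print(cap(f))
print(totool(np.array([.471,.2775,.2])-o["tcp_pos"])[1])
E
```

```text
[ 0.53548418 -0.18990031  0.20880714] 0.03939687258050719 [-0.02226317  0.76356684 -1.11573333]
(array([ 216,  224,   83,   78, 5596], dtype=int32), np.float64(0.21652649447693065), ((0.5369117259979248, -0.19036740064620972), (0.04055383428931236, 0.03954470530152321), 68.96599578857422))
[ 0.41139876 -0.23103936  0.00840873]
```

View pics/w4.png

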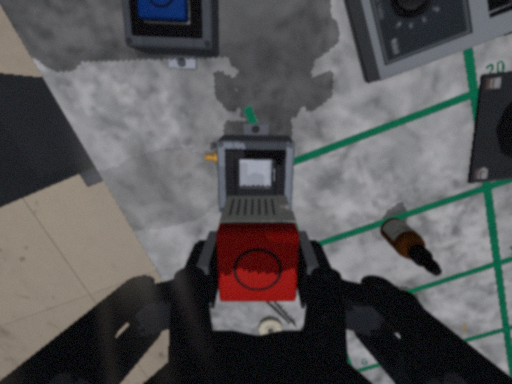

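The cartridge is held upright, cap at (257,265), with the empty dock below. Carrying it to the tray at z≈0.21.

Request:
arm_command(rows=[{"fingers": -1, "x": 0.012, "y": -0.007, "z": 0, "ax": 0, "ay": 0, "az": 0}, {"fingers": -1, "x": 0.027, "y": -0.015, "z": 0, "ax": 0, "ay": 0, "az": 0}, {"fingers": -1, "x": 0.027, "y": -0.015, "z": 0, "ax": 0, "ay": 0, "az": 0}, {"fingers": -1, "x": 0.027, "y": -0.015, "z": 0, "ax": 0, "ay": 0, "az": 0}, {"fingers": -1, "x": 0.027, "y": -0.015, "z": 0, "ax": 0, "ay": 0, "az": 0}, {"fingers": -1, "x": 0.027, "y": -0.015, "z": 0, "ax": 0, "ay": 0, "az": 0}, {"fingers": -1, "x": 0.027, "y": -0.015, "z": 0, "ax": 0, "ay": 0, "az": 0}, {"fingers": -1, "x": 0.027, "y": -0.015, "z": 0, "ax": 0, "ay": 0, "az": 0}, {"fingers": -1, "x": 0.027, "y": -0.015, "z": 0, "ax": 0, "ay": 0, "az": 0}, {"fingers": -1, "x": 0.027, "y": -0.015, "z": 0, "ax": 0, "ay": 0, "az": 0}])

```text
clock: 7.38
tcp_pos: [0.4943, 0.1015, 0.2065]
orientation: [-2.594, -1.769, 0.004]
contact_force: [0.6, -0.2, -1.1]
grip_width: 0.0392
gripper_force: 36.6
```

Request:
arm_command(rows=[{"fingers": -1, "x": 0.027, "y": -0.015, "z": 0, "ax": 0, "ay": 0, "az": 0}, {"fingers": -1, "x": 0.027, "y": -0.015, "z": 0, "ax": 0, "ay": 0, "az": 0}, {"fingers": -1, "x": 0.027, "y": -0.015, "z": 0, "ax": 0, "ay": 0, "az": 0}, {"fingers": -1, "x": 0.027, "y": -0.015, "z": 0, "ax": 0, "ay": 0, "az": 0}, {"fingers": -1, "x": 0.027, "y": -0.015, "z": 0, "ax": 0, "ay": 0, "az": 0}, {"fingers": -1, "x": 0.014, "y": -0.008, "z": 0, "ax": 0, "ay": 0, "az": 0}, {"fingers": -1, "x": 0, "y": 0, "z": 0, "ax": 0, "ay": 0, "az": 0}, {"fingers": -1, "x": 0, "y": 0, "z": 0, "ax": 0, "ay": 0, "az": 0}])

```text
clock: 8.05
tcp_pos: [0.4717, 0.2696, 0.2065]
orientation: [-2.593, -1.773, 0.004]
contact_force: [0.4, -1.0, -2.1]
grip_width: 0.0391
gripper_force: 36.6
```

```bash
python3 - <<'E'
from h import *
f=grab("wrist");cv2.imwrite("pics/w5.png",f["frame"][...,::-1])
o=r.get_obs();print(o["tcp_pos"],o["joints"].round(2),o["grip_width"],o["contact_force"]);print(cap(f))
print(totool(np.array([.471,.2775,.0505])-o["tcp_pos"]))
E
```

```text
[0.47236444 0.26814354 0.20656294] [-0.22  0.36 -0.5   1.89  0.21  0.95 -1.19] 0.039296160878459656 [ 1.0970921  -1.20226226 -0.78868638]
(array([ 216,  224,   83,   77, 4119], dtype=int32), np.float64(0.21241625746148296), ((0.47252753376960754, 0.26979801058769226), (0.03921305015683174, 0.03952527046203613), 69.29454803466797))
(array([[ 0.36484002,  0.93106757, -0.00222525],
       [ 0.93106746, -0.36484372, -0.00156618],
       [-0.00227009, -0.00150045, -0.9999963 ]]), array([ 0.00856797, -0.00444987,  0.15605074]))
```

View pics/w5.png

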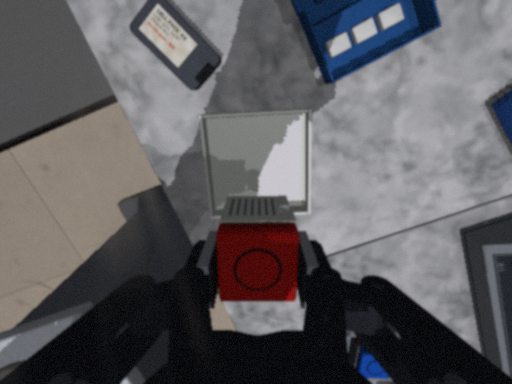

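The cartridge is above the tray (tray centre at about (258,163), battery well clear at (175,40)). I'll correct by 9 mm and −4 mm, then lower.

Request:
arm_command(rows=[{"fingers": -1, "x": 0.0085, "y": -0.0045, "z": 0.015, "ax": 0, "ay": 0, "az": 0}, {"fingers": -1, "x": 0, "y": 0, "z": 0.025, "ax": 0, "ay": 0, "az": 0}, {"fingers": -1, "x": 0, "y": 0, "z": 0.03, "ax": 0, "ay": 0, "az": 0}, {"fingers": -1, "x": 0, "y": 0, "z": 0.03, "ax": 0, "ay": 0, "az": 0}, {"fingers": -1, "x": 0, "y": 0, "z": 0.025, "ax": 0, "ay": 0, "az": 0}, {"fingers": -1, "x": 0, "y": 0, "z": 0.015, "ax": 0, "ay": 0, "az": 0}, {"fingers": -1, "x": 0, "y": 0, "z": 0.006, "ax": 0, "ay": 0, "az": 0}, {"fingers": -1, "x": 0, "y": 0, "z": 0, "ax": 0, "ay": 0, "az": 0}, {"fingers": -1, "x": 0, "y": 0, "z": 0, "ax": 0, "ay": 0, "az": 0}])

```text
clock: 8.85
tcp_pos: [0.4728, 0.2775, 0.0621]
orientation: [2.597, 1.768, -0.0]
contact_force: [-0.2, 1.0, -1.1]
grip_width: 0.0396
gripper_force: 36.6
```

Request:
arm_command(rows=[{"fingers": -1, "x": 0, "y": 0, "z": 0.0025, "ax": 0, "ay": 0, "az": 0}, {"fingers": -1, "x": 0, "y": 0, "z": 0.0025, "ax": 0, "ay": 0, "az": 0}, {"fingers": -1, "x": 0, "y": 0, "z": 0, "ax": 0, "ay": 0, "az": 0}, {"fingers": -1, "x": 0, "y": 0, "z": 0, "ax": 0, "ay": 0, "az": 0}])

```text
clock: 9.18
tcp_pos: [0.4727, 0.2781, 0.0573]
orientation: [2.596, 1.769, 0.001]
contact_force: [0.6, -0.3, -1.7]
grip_width: 0.0398
gripper_force: 36.6
```

Request:
arm_command(rows=[{"fingers": -1, "x": 0, "y": 0, "z": 0.0025, "ax": 0, "ay": 0, "az": 0}, {"fingers": -1, "x": 0, "y": 0, "z": 0.002, "ax": 0, "ay": 0, "az": 0}, {"fingers": -1, "x": 0, "y": 0, "z": 0, "ax": 0, "ay": 0, "az": 0}, {"fingers": -1, "x": 0, "y": 0, "z": 0, "ax": 0, "ay": 0, "az": 0}])

```text
clock: 9.52
tcp_pos: [0.4727, 0.2782, 0.0528]
orientation: [2.596, 1.769, 0.001]
contact_force: [-1.0, -0.7, 4.3]
grip_width: 0.0393
gripper_force: 37.4
```

Request:
arm_command(rows=[{"fingers": -1, "x": 0, "y": 0, "z": 0.0015, "ax": 0, "ay": 0, "az": 0}, {"fingers": -1, "x": 0, "y": 0, "z": 0, "ax": 0, "ay": 0, "az": 0}, {"fingers": -1, "x": 0, "y": 0, "z": 0, "ax": 0, "ay": 0, "az": 0}])

```text
clock: 9.77
tcp_pos: [0.4727, 0.2783, 0.0527]
orientation: [2.595, 1.768, 0.001]
contact_force: [-5.3, -4.4, 20.6]
grip_width: 0.0392
gripper_force: 39.4
```

It is on the floor. I'll ease off, open, then rise.

Request:
arm_command(rows=[{"fingers": -1, "x": 0, "y": 0, "z": -0.0012, "ax": 0, "ay": 0, "az": 0}, {"fingers": -1, "x": 0, "y": 0, "z": 0, "ax": 0, "ay": 0, "az": 0}, {"fingers": 0.2, "x": 0, "y": 0, "z": 0, "ax": 0, "ay": 0, "az": 0}, {"fingers": 0.6, "x": 0, "y": 0, "z": 0, "ax": 0, "ay": 0, "az": 0}, {"fingers": 0.6, "x": 0, "y": 0, "z": 0, "ax": 0, "ay": 0, "az": 0}, {"fingers": 0.6, "x": 0, "y": 0, "z": 0, "ax": 0, "ay": 0, "az": 0}, {"fingers": 0.6, "x": 0, "y": 0, "z": 0, "ax": 0, "ay": 0, "az": 0}, {"fingers": 0.6, "x": 0, "y": 0, "z": 0, "ax": 0, "ay": 0, "az": 0}])

```text
clock: 10.43
tcp_pos: [0.4724, 0.278, 0.0518]
orientation: [-2.596, -1.769, 0.001]
contact_force: [0.3, -0.1, -0.2]
grip_width: 0.0686
gripper_force: 0.0
```

Request:
arm_command(rows=[{"fingers": 0.6, "x": 0, "y": 0, "z": -0.01, "ax": 0, "ay": 0, "az": 0}, {"fingers": 0.6, "x": 0, "y": 0, "z": -0.02, "ax": 0, "ay": 0, "az": 0}, {"fingers": 0.6, "x": 0, "y": 0, "z": -0.03, "ax": 0, "ay": 0, "az": 0}, {"fingers": 0.6, "x": 0, "y": 0, "z": -0.03, "ax": 0, "ay": 0, "az": 0}, {"fingers": 0.6, "x": 0, "y": 0, "z": -0.03, "ax": 0, "ay": 0, "az": 0}, {"fingers": 0.6, "x": 0, "y": 0, "z": -0.01, "ax": 0, "ay": 0, "az": 0}, {"fingers": 0.6, "x": 0, "y": 0, "z": 0, "ax": 0, "ay": 0, "az": 0}, {"fingers": 0.6, "x": 0, "y": 0, "z": 0, "ax": 0, "ay": 0, "az": 0}])

```text
clock: 11.1
tcp_pos: [0.4726, 0.2779, 0.1824]
orientation: [2.596, 1.769, 0.002]
contact_force: [-0.4, -0.1, -0.8]
grip_width: 0.0684
gripper_force: 0.0
```

```bash
python3 - <<'E'
from h import *
f=grab("wrist");cv2.imwrite("pics/w6.png",f["frame"][...,::-1])
o=r.get_obs();print(o["tcp_pos"],o["qvel"].round(3),o["contact_force"],o["gripper_force"]);print(cap(f))
E
```

```text
[0.47200645 0.27747579 0.18131842] [-0.004  0.021  0.007  0.013  0.    -0.001 -0.001] [-0.2787766   0.74643032  0.31533164] 0.0
(array([ 236,  166,   42,   41, 1506], dtype=int32), np.float64(0.05911569711125385), ((0.4734194874763489, 0.27870500087738037), (0.03855789080262184, 0.03779837489128113), 69.51318359375))
```

View pics/w6.png

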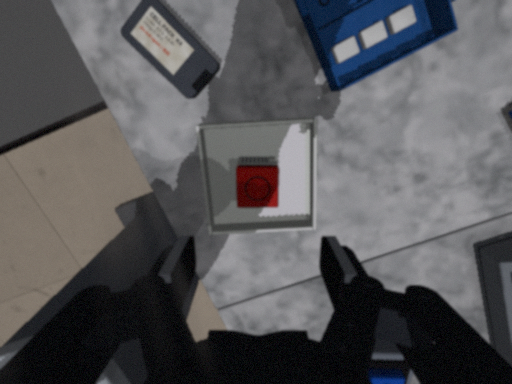

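The cartridge stands upright at the tray's centre (cap at (257,187), top at 0.059), and the gripper is clear.

```bash
python3 -c "
from bench import r
print(r.hand_in())"
```

```text
the job is handed in; nothing more can be done
None
```

The red-capped cartridge was released, pulled out and stood upright near the tray's centre. The blue cartridge, bottle, tape roll and battery pack were not touched. The job is handed in at about 11 s, with no verdict returned.

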